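# Clamp a painted trinket box in the decorating jig

### The job

On the plywood jig, free the sliding stop by turning its clamp knob, then move the stop along the board until it has pushed the trinket box flat against the fixed fence, square and with no gap on either side. Then turn the knob back to lock the stop there, its grip bar across the board's length as at the start, and let go. The paint on the box is still wet, so only the jig may touch it, not the robot; leave the other things on the table where they are.

Things in the scene. Friction and masses are not known exactly. Their poses are not given: they have to be found in the camera images.
- jig: Fixed plywood board 200 mm (x) by 330 mm (y, -155 to +175), 18 mm thick; origin on its underside at table level, on its middle line. Box and stop travel along its y. A dark wooden fence (20 mm thick, top 60 mm above the table) is fixed across the -y end, inner face at y = -120 mm. Aluminium strips 8 mm wide, 7 mm high run along both long edges at x = +-92 mm.
- box: Wooden trinket box, brass clasp, round motif on its closed lid, loose on the board between fence and stop, paint wet: 120 (its x) by 90 (its y) by 45 mm high, 0.26 to 0.5 kg; origin at the centre of its underside. Starts up to 12 degrees out of square, with a gap on both sides. Flat against the fence its centre is at jig y = -75 mm.
- stop (a joint): Sliding stop: dark wooden beam across the board, 170 mm (jig x) by 60 mm (jig y), top 68 mm above the table. Value in m: 0 with its centre at jig y = +110 mm, growing towards the fence (jig -y), range 0 to 0.13; 0.11 when it holds the box flat on the fence. Starts at 0 to 0.045. Free, it slides with about 2 N (a few more pushing the box); locked, it resists about 20 to 30 N.
- stop_face (a point): Centre of the stop's face that looks to the fence and the box, 44 mm above the table; moves with the stop. The knob's axis is 30 mm behind it (jig +y).
- knob (a joint): Clamp knob on top of the stop, upright axis. Rad, growing clockwise from above, 0 to 1.57. At 0 the grip bar lies along the jig's y (the travel) and the stop is free; from about 0.75 on a brake presses the board; at 1.57, fully locked, the bar lies along the jig's x, across the travel. Starts locked at 1.35 to 1.55. Takes 0.3 to 0.5 N m, stays where it is left.
- knob_grip (a point): Point on the knob's axis at the height to grip, 92 mm above the table. The grip bar is a black plastic bar 60 mm long, 14 mm thick and 24 mm high (77 to 101 mm above the table), centred on the axis; below it a 20 mm steel stem, 9 mm high, on the beam's top.
- sand_jar: Bystander: closed jar with reddish filling, 52 mm wide, 74 mm high, beside the jig on its +x side; origin at the centre of its underside.
- dark_jar: Bystander: closed jar with grey filling, 52 mm wide, 74 mm high, beside the jig on its +x side; origin at the centre of its underside.
- small_box: Bystander: small wooden box 75 by 60 by 40 mm high, on the table beyond the +y end of the jig and the brush; origin at the centre of its underside.
- plaque: Bystander: round wooden plaque, 90 mm wide, 10 mm thick, on the table off the -y end of the jig; origin at the centre of its underside.
- paint_brush: Bystander: paint brush 160 mm long lying on the table off the +y end of the jig.
- water_pot: Bystander: white ceramic cup 70 mm wide and 70 mm high on the table off the -y end of the jig; origin at the centre of its underside.
Not all that is in view belongs to the job. Leave any blue or white look-alike of the box alone.

How it is judged (in metres and radians):
On the way, in this order (a step that is already met when the one before it is completed fails the run):
1. the knob is turned back so that the stop is free (knob below 0.7 rad) (value of joint knob below 0.7 rad), for 0.1 s.
2. the stop, still free, has pushed the box square against the fence (within 3 mm) (y of box in the frame of jig between -0.078 and -0.072 m and value of joint stop between 0.107 and 0.113 m and angle between the y axis of box and the y axis of jig, either way round below 0.04 rad and value of joint knob below 1 rad), for 0.2 s.
At the end, for the whole second after the job is handed in: The box lies flat on the board against the fence and the stop against the box (each within 3 mm of touching), square to the jig within 0.04 rad and within 30 mm of the board's middle line, at rest; the knob is locked, above 1.25 rad (y of box in the frame of jig between -0.078 and -0.072 m and value of joint stop between 0.107 and 0.113 m and angle between the y axis of box and the y axis of jig, either way round below 0.04 rad and value of joint knob above 1.25 rad and height (world z) of box between 0.014 and 0.022 m and x of box in the frame of jig between -0.03 and 0.03 m and angle between box's own z axis and vertical below 0.05 rad and linear speed of box below 0.01 m/s).
It fails at once if the robot touches the wet box (more than 0.5 N) (contact force between any of the arm, the fingers and box above 0.5 N).
It fails at once if a bystander is moved more than 20 mm (distance of any of sand_jar, dark_jar, small_box, plaque, paint_brush, water_pot from where it was at the start of the episode above 0.02 m).
It also fails if it takes over 42 s, if anything falls off the work surface, if the arm or the gripper's body presses on something with over 40 N, if the wrist force passes 120 N, or if a joint passes its speed limit or range.

### The arm

A 6-joint arm with a two-finger parallel gripper is mounted at the origin on the work surface. World frame = base frame: x ahead of the robot, y to its left, z up, the work surface at z = 0. Lengths are in m, angles in degrees, forces in N, time in s.
With the tool pointing down it reaches from about 0.4 to 0.825 m from the base axis. Payload 7 kg.
Tool frame: the origin (TCP) lies at the very end of the fingers, on their centre line; the grasp point (between the pads) lies tcp_to_grasp behind it (tcp_to_grasp is the distance from the TCP to the grasp point, in m); x points along the fingers, y is the direction in which the jaws open and shut, and the axes are right-handed (so a half turn about x gives the same grasp; the last joint's range is limited). The gripper opens to 88 mm and grips with 3 to 60 N. Pads are 19 mm wide; open, the fingers measure 130 mm over their backs; the gripper's body (78 mm by 193 mm) begins 47 mm behind the grasp point.
Start: joints at [83.6, 20.546, 0.682, 0, -70.136, -16.507], TCP at [0.263, 0.622, 0.227] pointing down, gripper open.
Joint ranges: [-176.03, 176.03], [-82.01, 121.73], [-58.28, 71.71], [-173.87, 95.51], [-174.79, -0.11], [-173.66, 173.66]. Speed limits (degrees/s): [136.94, 136.94, 172.46, 180, 180, 180].

### API

Orientations are given as [roll, pitch, yaw] about the fixed x, y, z axes, in that order (R = Rz(yaw) Ry(pitch) Rx(roll)).
In Python, from plant import * gives the robot as it stands. The module is installed in compiled form; this text tells all that it offers.
- The arm moves only by the shell command python3 -m pendant 'ROWS'. ROWS is JSON, a list of rows, each an object with "claw": the finger opening in mm, from 0 to 87.6; "linear": the shift along the tool's x, y, z in mm, a list of three; "twist": the turn about the tool's x in rad. In form: [{"claw": claw, "linear": [tx, ty, tz], "twist": twist}, ...]. A call has exactly 10 rows; each row shifts and turns the commanded pose from where the row before left it, along the tool's axes as they then stand; what a row does not reach is not made up. A row lasts 1/12 s, in which the tool goes at most 41.7 mm and 7.16 degrees, less where a joint would pass 70% of its speed; a pose out of reach is approached as far as the arm can. A call with a gripper value outside its range is refused whole. The fingers move at their own pace and stop on an object; the grip force is fixed at half the most. Time passes only in rows, so rows that do not move let the fingers close, or fill a call up. It gives the time, the measured TCP pose, the force and the opening at its end, in the units of the state.
- get_obs(): the state, without advancing time (a new reading comes with each control period).
- snapshot(name): name is "scene" or "top" or "wrist"; returns (picture, depth): 384x512x3 uint8, red, green, blue; 384x512 float32, m along the optical axis (not along the pixel's ray), 0 where there is no reading.
- camera_params(name): a dict with "fx", "fy", "cx", "cy" (pixels), "rvec" (rotation vector, rad) and "tvec" (3), from world to camera coordinates, as OpenCV has them. Camera axes: x right, y down, z forward; pixel columns grow to the right and rows downward; lengths in m; the calibration is good to about 2 mm. A picture is of the moment at which its call begins: read the wrist's pose just before it. camera_params takes no time and is no camera call; for the wrist camera it gives the pose at the moment of the call.
- close_job(): hands the job in, once; it reports no verdict.
Trained networks look in the newest picture that a camera, given by its name, has taken for a name from the list of things; names that differ only in an ending like _2 or _b are one class to them, and where a whole thing is asked for, a point or a joint stands for the part that bears it (a point fixed in the world has none). Each returns a list of dicts, best first, with "confidence" (0 to 1); they miss things now and then, are a little off and sometimes report something else, mostly with a low value. They report only what shows in the picture. A call takes as long as a camera call. They do not tell look-alikes from the thing itself.
- boxes_of(camera, target): "xy" ([column, row] in pixels, amid what is visible of it).
The state is a dict: "clock": time; "joint_pos": joint angles; "qvel": joint speeds; "tau": joint torques, N m; "tool_pos": TCP position; "orientation": TCP orientation; "force": force on the tool from outside, world axes, zero at the start; "moment": the same for the moment, N m; "opening": finger opening in m.
Only numpy, scipy, OpenCV 4.12 (cv2) and the standard library are available. Lean on these libraries where they do the work, as an engineer would, in place of code of your own. Each camera call takes 0.05 s, during which the arm holds its last target. There are 200 camera calls.

## Working session

There is one attempt and no reset: what is moved stays moved. The work goes in short steps, Python scripts to look and compute and a shell command to move; the robot and the scene stay as the last step left them, time stands still between calls to the robot, and variables do not carry over. Pictures are saved under pics/ and viewed, about 8 in all and at most 12, crops included, and the job is handed in when it is done.

```bash
mkdir -p pics; python3 - <<'E'
from plant import *
import cv2, numpy as np
o=get_obs(); print({k:np.round(v,3).tolist() for k,v in o.items() if k!='tau'})
a,d=snapshot("scene"); b,e=snapshot("top")
cv2.imwrite("pics/a.png",cv2.resize(np.hstack([a,b])[:,:,::-1],(800,300)))
cv2.imwrite("pics/top.png",cv2.resize(b[:,:,::-1],(800,600)))
np.save("top.npy",e); np.save("topc.npy",b)
for c in("scene","top"):print(camera_params(c))
for t in("knob","stop","box","jig"):print(t,boxes_of("top",t))
E
```

```text
{'clock': 0.0, 'joint_pos': [83.601, 20.591, 0.635, -0.021, -70.135, -16.507], 'qvel': [0.063, 0.022, -0.044, 0.12, 0.048, 0.077], 'tool_pos': [0.263, 0.621, 0.226], 'orientation': [94.333, 89.907, -108.58], 'force': [-0.504, 0.845, -0.343], 'moment': [-0.001, 0.038, -0.006], 'opening': 0.088}
{'fx': 408.37834675840577, 'fy': 408.37834675840577, 'cx': 250.9317076298252, 'cy': 190.0348349990164, 'rvec': array([ 1.94766505,  1.24544646, -0.59440361]), 'tvec': array([-0.16901731, -0.20959702,  1.39654093])}
{'fx': 450.8695401870517, 'fy': 450.8695401870517, 'cx': 255.8949030978579, 'cy': 189.51450721095003, 'rvec': array([ 2.2135088 , -2.15994063,  0.10256402]), 'tvec': array([-0.05286667,  0.49098523,  1.29205532])}
knob []
stop [{'xy': [245.9, 166.6], 'confidence': 0.63}]
box [{'xy': [379.8, 135.5], 'confidence': 0.79}, {'xy': [396.4, 230.0], 'confidence': 0.76}, {'xy': [341.5, 290.3], 'confidence': 0.69}, {'xy': [141.1, 236.7], 'confidence': 0.65}, {'xy': [288.7, 180.5], 'confidence': 0.59}]
jig [{'xy': [255.1, 175.0], 'confidence': 0.96}]
```

View pics/top.png

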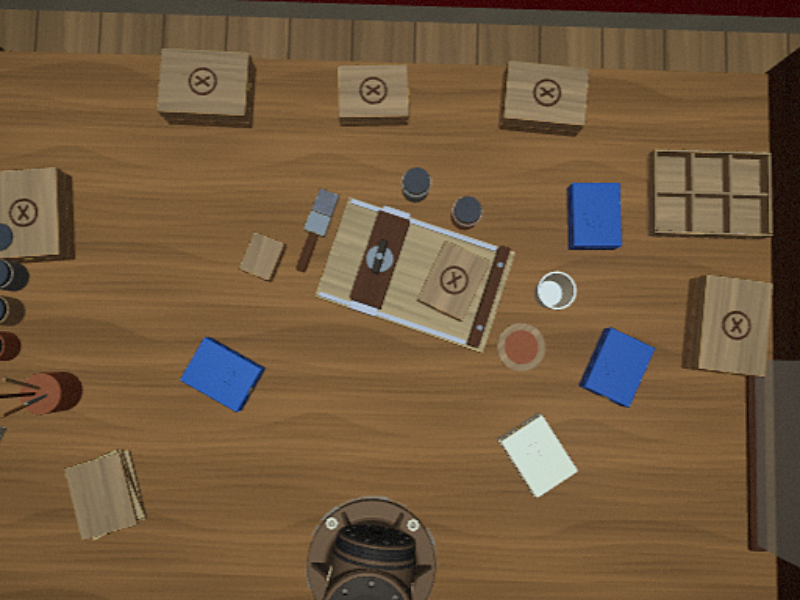

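View pics/a.png

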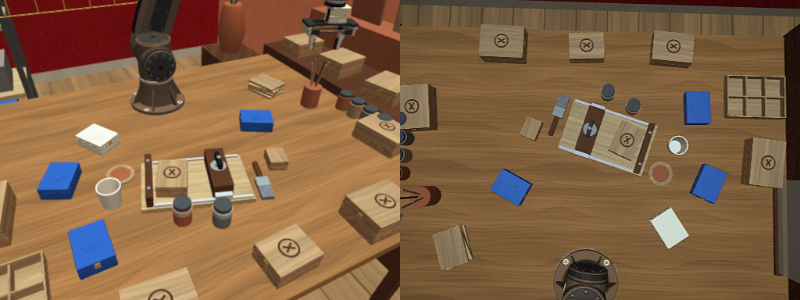

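The top view shows the jig centre near (415,275), with the knob at about (380,257), its bar roughly across the jig, and the task box at (453,280). The fence is on the right at (490,298). The other boxes with the motif are off the jig, and the blue and white ones are look-alikes.

```bash
cat > h.py <<'E'
from plant import *
import cv2, numpy as np
from scipy.spatial.transform import Rotation as Ro
def cam(c):
    p=camera_params(c); return p,Ro.from_rotvec(p['rvec']).as_matrix(),p['tvec']
def ray(c,uv,z,P=None):
    p,R,t=P or cam(c); d=R.T@np.array([(uv[0]-p['cx'])/p['fx'],(uv[1]-p['cy'])/p['fy'],1]); o=-R.T@t
    return o+d*(z-o[2])/d[2]
def proj(c,X,P=None):
    p,R,t=P or cam(c); q=R@np.array(X)+t; return np.array([p['fx']*q[0]/q[2]+p['cx'],p['fy']*q[1]/q[2]+p['cy']])
def cloud(c,d,P=None):
    p,R,t=P or cam(c); v,u=np.mgrid[:384,:512]
    X=np.dstack([(u-p['cx'])/p['fx']*d,(v-p['cy'])/p['fy']*d,d]); return (X-t)@R
E
python3 - <<'E'
from h import *
e=np.load("top.npy"); b=np.load("topc.npy"); W=cloud("top",e)
print("tcp px",proj("top",[.263,.622,.227]), "base",proj("top",[0,0,0.1]))
for n,u,z in (("c++",(350,199),.018),("c+-",(513,250),.018),("c--",(482,351),.018),("c-+",(318,295),.018),("knob",(380,257),.101),("box",(453,280),.063)):
    print(n,ray("top",np.array(u)*.64,z).round(4))
# stop beam: height 60..75mm dark & knob bar by height in region
reg=np.zeros((384,512),bool); reg[120:230,200:335]=1
for n,lo,hi in(("knob",.085,.115),("stop",.06,.075),("box62",.056,.068)):
    m=reg&(W[...,2]>lo)&(W[...,2]<hi)
    pt=W[m][:,:2]; print(n,m.sum(),pt.mean(0).round(4),cv2.minAreaRect(pt.astype(np.float32)))
E
```

```text
tcp px [-21.96536267 271.07424402] base [236.45238194 372.14382395]
c++ [0.6735 0.0574 0.018 ]
c+- [ 0.5846 -0.2514  0.018 ]
c-- [ 0.3939 -0.1958  0.018 ]
c-+ [0.4906 0.1116 0.018 ]
knob [ 0.5536 -0.0034  0.101 ]
box [ 0.5203 -0.1356  0.063 ]
knob 116 [0.5549 0.    ] ((0.5561867356300354, -6.127357482910156e-05), (0.014140591025352478, 0.06081539765000343), 75.39306640625)
stop 2777 [ 0.5433 -0.0849] ((0.5592737197875977, -0.09998118877410889), (0.2496776580810547, 0.2532966732978821), 72.75038146972656)
box62 2373 [ 0.5284 -0.1152] ((0.5586101412773132, -0.10020066797733307), (0.2511636018753052, 0.25001493096351624), 72.2281265258789)
```

```bash
cat >> h.py <<'E'
def plan(target,yawy,o=None):
    """shift in tool frame (mm) to target TCP and twist (rad) to set tool-y azimuth (deg)"""
    o=o or get_obs(); R=Ro.from_euler('xyz',o['orientation'],degrees=True).as_matrix()
    a=np.degrees(np.arctan2(R[1,1],R[0,1])); d=(yawy-a+90)%180-90
    print("tcp",np.round(o['tool_pos'],4),"x",R[:,0].round(3),"y az",a.round(2),"j6",np.round(o['joint_pos'][5],1),"F",np.round(o['force'],1),"M",np.round(o['moment'],2),"open",round(float(o['opening']),4),"t",round(float(o['clock']),2))
    print("shift mm",(R.T@(np.array(target)-o['tool_pos'])*1000).round(1),"twist about tool x (rad)",round(-np.radians(d),3))
E
python3 - <<'E'
from h import *
import plant
print(getattr(plant,'tcp_to_grasp',None),[n for n in dir(plant) if not n.startswith('_')])
plan([.5556+.0,-.0005,.227],75.4)
E
```

```text
0.0188 ['PlanningError', 'boxes_of', 'camera_params', 'close_job', 'get_obs', 'snapshot', 'tcp_to_grasp']
tcp [0.2627 0.6216 0.2262] x [-0.    -0.001 -1.   ] y az -112.91 j6 -16.5 F [-1.1 -0.3 -0.9] M [-0.    0.04 -0.04] open 0.0875 t 0.3
shift mm [-5.00e-01  4.59e+02 -5.12e+02] twist about tool x (rad) -0.145
```

```bash
python3 -m pendant '[{"claw":87,"linear":[-3,23,-25.6],"twist":0},{"claw":87,"linear":[-3,23,-25.6],"twist":0},{"claw":87,"linear":[0,23,-25.6],"twist":0},{"claw":87,"linear":[0,23,-25.6],"twist":0},{"claw":87,"linear":[0,23,-25.6],"twist":0},{"claw":87,"linear":[0,23,-25.6],"twist":0},{"claw":87,"linear":[0,23,-25.6],"twist":0},{"claw":87,"linear":[0,23,-25.6],"twist":0},{"claw":87,"linear":[0,23,-25.6],"twist":0},{"claw":87,"linear":[0,23,-25.6],"twist":0}]'
python3 -m pendant '[{"claw":87,"linear":[-3,23,-25.6],"twist":0},{"claw":87,"linear":[-3,23,-25.6],"twist":0},{"claw":87,"linear":[0,23,-25.6],"twist":0},{"claw":87,"linear":[0,23,-25.6],"twist":0},{"claw":87,"linear":[0,23,-25.6],"twist":0},{"claw":87,"linear":[0,23,-25.6],"twist":0},{"claw":87,"linear":[0,23,-25.6],"twist":0},{"claw":87,"linear":[0,23,-25.6],"twist":0},{"claw":87,"linear":[0,23,-25.6],"twist":0},{"claw":87,"linear":[0,22,-25],"twist":0}]'
python3 -m pendant '[{"claw":87,"linear":[0,0,0],"twist":0.12},{"claw":87,"linear":[0,0,0],"twist":0.12},{"claw":87,"linear":[0,0,0],"twist":0.12},{"claw":87,"linear":[0,0,0],"twist":0.12},{"claw":87,"linear":[0,0,0],"twist":0.12},{"claw":87,"linear":[0,0,0],"twist":0.12},{"claw":87,"linear":[0,0,0],"twist":0.12},{"claw":87,"linear":[0,0,0],"twist":0.12},{"claw":87,"linear":[0,0,0],"twist":0.12},{"claw":87,"linear":[0,0,0],"twist":0.12}]'
python3 - <<'E'
from h import *
plan([.5556+.0,-.0005,.24],75.4)
E
```

```text
clock: 1.13
tool_pos: [0.4094, 0.3086, 0.2328]
orientation: [-96.5, 90.0, 60.6]
force: [0.6, 0.4, 0.2]
opening: 0.0873
clock: 1.97
tool_pos: [0.5556, -0.0019, 0.2388]
orientation: [-135.8, 90.0, 21.3]
force: [0.0, 0.7, -0.3]
opening: 0.0867
clock: 2.8
tool_pos: [0.5551, -0.0001, 0.2386]
orientation: [-54.5, 90.0, 33.5]
force: [-0.3, -0.0, 0.6]
opening: 0.0866
tcp [ 5.551e-01 -1.000e-04  2.386e-01] x [ 0.  0. -1.] y az 178.0 j6 -22.2 F [-0.3 -0.   0.6] M [ 0.04 -0.07 -0.02] open 0.0866 t 2.8
shift mm [-1.4 -0.5 -0.4] twist about tool x (rad) -1.351
```

```bash
python3 -m pendant '[{"claw":87,"linear":[0,0,0],"twist":0.12},{"claw":87,"linear":[0,0,0],"twist":0.12},{"claw":87,"linear":[0,0,0],"twist":0.12},{"claw":87,"linear":[0,0,0],"twist":0.12},{"claw":87,"linear":[0,0,0],"twist":0.12},{"claw":87,"linear":[0,0,0],"twist":0.12},{"claw":87,"linear":[0,0,0],"twist":0.12},{"claw":87,"linear":[0,0,0],"twist":0.12},{"claw":87,"linear":[0,0,0],"twist":0.12},{"claw":87,"linear":[0,0,0],"twist":0.12}]'
python3 -m pendant '[{"claw":70,"linear":[0,0,0],"twist":0.12},{"claw":70,"linear":[0,0,0],"twist":0.12},{"claw":70,"linear":[0,0,0],"twist":0.12},{"claw":70,"linear":[0,0,0],"twist":0.12},{"claw":70,"linear":[0,0,0],"twist":0.11},{"claw":70,"linear":[0,0,0],"twist":0},{"claw":70,"linear":[0,0,0],"twist":0},{"claw":70,"linear":[0,0,0],"twist":0},{"claw":70,"linear":[0,0,0],"twist":0},{"claw":70,"linear":[0,0,0],"twist":0}]'
python3 - <<'E'
from h import *
plan([.5556+.0,-.0005,.24],75.4); print(np.round(get_obs()['joint_pos'],1))
P=cam("wrist"); a,d=snapshot("wrist"); W=cloud("wrist",d,P)
cv2.imwrite("pics/w1.png",cv2.resize(a[:,:,::-1],(768,576)))
np.savez("w1.npz",a=a,d=d,W=W)
print(-P[1].T@P[2], proj("wrist",[.5556,-.0005,.101],P)*1.5)
E
```

```text
clock: 3.63
tool_pos: [0.5551, -0.0001, 0.2386]
orientation: [36.6, 90.0, 55.8]
force: [-0.7, -0.0, 0.6]
opening: 0.0872
clock: 4.47
tool_pos: [0.5551, -0.0001, 0.2386]
orientation: [159.1, 90.0, 145.0]
force: [-0.0, 0.5, 0.5]
opening: 0.0699
tcp [ 5.551e-01 -1.000e-04  2.386e-01] x [-0.  0. -1.] y az 75.87 j6 -124.3 F [-0.   0.5  0.5] M [ 0.02 -0.15 -0.04] open 0.0699 t 4.47
shift mm [-1.4 -0.3  0.6] twist about tool x (rad) 0.008
[  20.2    8.8  -13.6   -0.   -67.6 -124.3]
[0.4842749  0.01700897 0.3966403 ] [386.45208435 274.71744984]
```

View pics/w1.png

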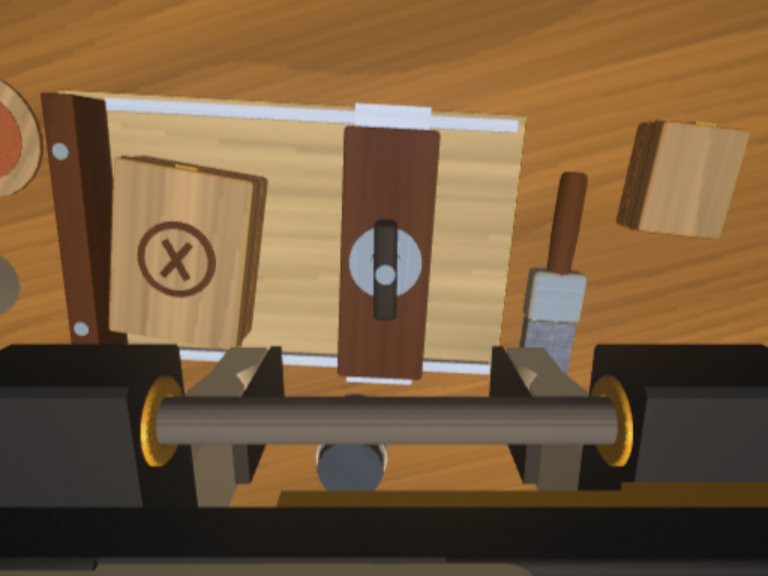

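The wrist view shows the knob bar at (385,270), the stop beam at (390,250), the box at (185,255) slightly out of square, and the fence at (85,230). Next I fit the poses from the depth.

```bash
cat >> h.py <<'E'
def fit(W,lo,hi,r):
    """min-area rect of depth points in a height band within pixel region r=(v0,v1,u0,u1) of the 384x512 picture"""
    m=np.zeros(W.shape[:2],bool); m[r[0]:r[1],r[2]:r[3]]=1
    m&=(W[...,2]>lo)&(W[...,2]<hi); mm=cv2.morphologyEx(m.astype(np.uint8),cv2.MORPH_OPEN,np.ones((3,3)))>0
    c,s,a=cv2.minAreaRect(W[mm][:,:2].astype(np.float32)); z=np.median(W[mm][:,2])
    if s[0]<s[1]: a+=90; s=s[::-1]
    return np.round(c,4),np.round(s,4),round((a+90)%180-90,2),round(float(z),4)
E
python3 - <<'E'
from h import *
W=np.load("w1.npz")['W']
print("knob",fit(W,.088,.115,(130,230,225,300)))
print("stop",fit(W,.06,.075,(75,228,218,300)))
print("box",fit(W,.055,.07,(95,230,70,180)))
print("fence",fit(W,.053,.067,(55,226,20,90)))
print("strip top",fit(W,.022,.03,(60,90,70,236)))
E
```

```text
knob (array([ 0.5548, -0.0013]), array([0.0595, 0.0138]), -14.54, 0.1008)
stop (array([0.5421, 0.0028]), array([0.1426, 0.0603]), -16.99, 0.0681)
box (array([ 0.5195, -0.1361]), array([0.1209, 0.0901]), -24.14, 0.0631)
fence (array([ 0.4864, -0.1806]), array([0.1638, 0.0576]), -17.14, 0.0603)
strip top (array([ 0.4343, -0.0819]), array([0.1705, 0.0081]), 72.91, 0.0249)
```

```bash
python3 - <<'E'
from h import *
W=np.load("w1.npz")['W']; k=np.array([.5548,-.0013]); a=np.radians(-17); ux=np.array([np.cos(a),np.sin(a)]); uy=np.array([-ux[1],ux[0]])
m=(W[...,2]>.053)&(W[...,2]<.067); m[:,90:]=0; m[226:]=0
q=W[m][:,:2]-k; y=q@uy; x=q@ux
print("fence y rel knob hist",np.histogram(y,bins=np.arange(-.24,-.15,.005)))
m=(W[...,2]>.014)&(W[...,2]<.022); q=W[m][:,:2]-k; y=q@uy;x=q@ux; s=(abs(x)<.07)
print("board +y edge rel knob",np.percentile(y[s],[90,95,98,99.5,100]))
m=(W[...,2]>.022)&(W[...,2]<.03); m[90:]=0;q=W[m][:,:2]-k; print("strip x",np.percentile(q@ux,[2,50,98]))
plan([*k,.0732],75.46)
E
```

```text
fence y rel knob hist (array([   0,    0,    0,    4,  670,  806,  835, 1173,  292,    0,   91,
        295,  494,  571,  326,   44,    0]), array([-0.24 , -0.235, -0.23 , -0.225, -0.22 , -0.215, -0.21 , -0.205,
       -0.2  , -0.195, -0.19 , -0.185, -0.18 , -0.175, -0.17 , -0.165,
       -0.16 , -0.155]))
board +y edge rel knob [0.1318196  0.1405257  0.14919858 0.17836027 0.18017083]
strip x [-0.09560086 -0.09152865 -0.08120956]
tcp [ 5.551e-01 -1.000e-04  2.385e-01] x [-0. -0. -1.] y az 75.85 j6 -124.3 F [-0.5 -0.3 -0.2] M [ 0.   -0.17 -0.02] open 0.0701 t 4.52
shift mm [165.3  -1.2  -0. ] twist about tool x (rad) 0.007
```

```bash
python3 -m pendant '[{"claw":45,"linear":[15,-1.2,0],"twist":0.007},{"claw":45,"linear":[20,0,0],"twist":0},{"claw":45,"linear":[20,0,0],"twist":0},{"claw":45,"linear":[20,0,0],"twist":0},{"claw":45,"linear":[20,0,0],"twist":0},{"claw":45,"linear":[20,0,0],"twist":0},{"claw":45,"linear":[20,0,0],"twist":0},{"claw":45,"linear":[15,0,0],"twist":0},{"claw":45,"linear":[10,0,0],"twist":0},{"claw":45,"linear":[4,0,0],"twist":0}]'
python3 -m pendant '[{"claw":0,"linear":[0,0,0],"twist":0},{"claw":0,"linear":[0,0,0],"twist":0},{"claw":0,"linear":[0,0,0],"twist":0},{"claw":0,"linear":[0,0,0],"twist":0},{"claw":0,"linear":[0,0,0],"twist":0},{"claw":0,"linear":[0,0,0],"twist":0},{"claw":0,"linear":[0,0,0],"twist":0},{"claw":0,"linear":[0,0,0],"twist":0},{"claw":0,"linear":[0,0,0],"twist":0},{"claw":0,"linear":[0,0,0],"twist":0}]'
python3 - <<'E'
from h import *
plan([.5548,-.0013,.0735],75.46)
E
```

```text
clock: 5.35
tool_pos: [0.5541, -0.0015, 0.073]
orientation: [-150.0, 89.9, -164.7]
force: [-0.7, -0.2, 0.8]
opening: 0.045
clock: 6.18
tool_pos: [0.5555, -0.0011, 0.0753]
orientation: [25.5, 89.9, 10.9]
force: [-1.5, 1.5, 5.8]
opening: 0.0171
tcp [ 0.5555 -0.0011  0.0753] x [ 0.001  0.    -1.   ] y az 75.4 j6 -124.7 F [-1.5  1.5  5.8] M [ 0.38  0.22 -0.02] open 0.0171 t 6.18
shift mm [ 1.8 -0.4 -0.6] twist about tool x (rad) -0.001
```

```bash
python3 -m pendant '[{"claw":0,"linear":[-3,0,0],"twist":0},{"claw":0,"linear":[0,0,0],"twist":0},{"claw":0,"linear":[0,0,0],"twist":0},{"claw":0,"linear":[0,0,0],"twist":0},{"claw":0,"linear":[0,0,0],"twist":0},{"claw":0,"linear":[0,0,0],"twist":0},{"claw":0,"linear":[0,0,0],"twist":0},{"claw":0,"linear":[0,0,0],"twist":0},{"claw":0,"linear":[0,0,0],"twist":0},{"claw":0,"linear":[0,0,0],"twist":0}]'
python3 - <<'E'
from h import *
plan([.5548,-.0013,.0735],75.46)
a,d=snapshot("wrist"); cv2.imwrite("pics/w2.png",a[:,:,::-1])
E
```

```text
clock: 7.02
tool_pos: [0.5552, -0.0011, 0.076]
orientation: [120.1, 90.0, 105.5]
force: [7.9, -0.2, -15.7]
opening: 0.0166
tcp [ 0.5552 -0.0011  0.076 ] x [-0.  0. -1.] y az 75.34 j6 -124.7 F [  7.9  -0.2 -15.7] M [-0.07 -3.06 -0.07] open 0.0166 t 7.02
shift mm [ 2.5 -0.3 -0.3] twist about tool x (rad) -0.002
```

View pics/w2.png

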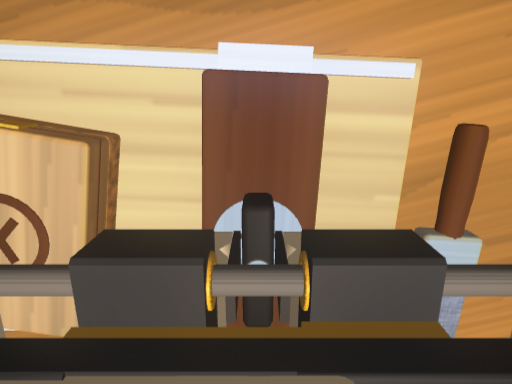

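```bash
python3 -m pendant '[{"claw":0,"linear":[1.5,0,0],"twist":-0.05},{"claw":0,"linear":[0,0,0],"twist":-0.08},{"claw":0,"linear":[0,0,0],"twist":-0.08},{"claw":0,"linear":[0,0,0],"twist":-0.08},{"claw":0,"linear":[0,0,0],"twist":-0.08},{"claw":0,"linear":[0,0,0],"twist":-0.08},{"claw":0,"linear":[0,0,0],"twist":-0.08},{"claw":0,"linear":[0,0,0],"twist":-0.08},{"claw":0,"linear":[0,0,0],"twist":-0.08},{"claw":0,"linear":[0,0,0],"twist":-0.08}]'
python3 -m pendant '[{"claw":0,"linear":[0,0,0],"twist":-0.08},{"claw":0,"linear":[0,0,0],"twist":-0.08},{"claw":0,"linear":[0,0,0],"twist":-0.08},{"claw":0,"linear":[0,0,0],"twist":-0.08},{"claw":0,"linear":[0,0,0],"twist":-0.08},{"claw":0,"linear":[0,0,0],"twist":-0.08},{"claw":0,"linear":[0,0,0],"twist":-0.08},{"claw":0,"linear":[0,0,0],"twist":-0.08},{"claw":0,"linear":[0,0,0],"twist":-0.04},{"claw":0,"linear":[0,0,0],"twist":0}]'
python3 - <<'E'
from h import *
plan([.5548-.079*.2924,-.0013-.079*.9563,.0755],163)
P=cam("wrist");a,d=snapshot("wrist"); cv2.imwrite("pics/w3.png",a[:,:,::-1])
W=cloud("wrist",d,P); np.savez("w3.npz",a=a,d=d,W=W)
E
```

```text
clock: 7.9
tool_pos: [0.5552, -0.0006, 0.0756]
orientation: [32.9, 89.9, 62.6]
force: [3.1, 3.0, -5.6]
opening: 0.0168
clock: 8.73
tool_pos: [0.5545, -0.0012, 0.0755]
orientation: [94.7, 89.9, 163.2]
force: [1.1, 1.5, -3.6]
opening: 0.017
tcp [ 0.5545 -0.0012  0.0755] x [-0.001  0.    -1.   ] y az 158.53 j6 -41.5 F [ 1.1  1.5 -3.6] M [ 0.58 -0.43 -0.24] open 0.017 t 8.73
shift mm [  0.   -6.5 -78.8] twist about tool x (rad) -0.078
```

View pics/w3.png

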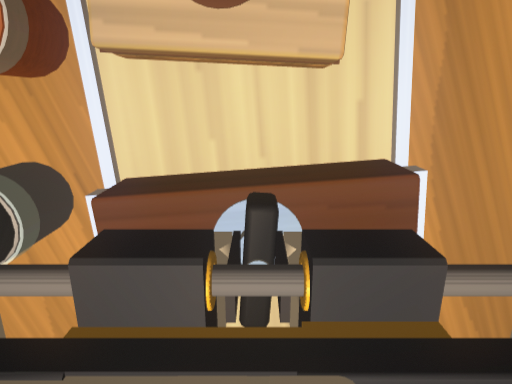

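```bash
python3 -m pendant '[{"claw":0,"linear":[0,0,0],"twist":-0.04},{"claw":0,"linear":[0,0,0],"twist":-0.03},{"claw":0,"linear":[0,0,-4],"twist":0},{"claw":0,"linear":[0,0,-6],"twist":0},{"claw":0,"linear":[0,0,-6],"twist":0},{"claw":0,"linear":[0,0,-6],"twist":0},{"claw":0,"linear":[0,0,-6],"twist":0},{"claw":0,"linear":[0,0,-6],"twist":0},{"claw":0,"linear":[0,0,-6],"twist":0},{"claw":0,"linear":[0,0,-6],"twist":0}]'
python3 -m pendant '[{"claw":0,"linear":[0,0,-4],"twist":0},{"claw":0,"linear":[0,0,-3],"twist":0},{"claw":0,"linear":[0,0,-3],"twist":0},{"claw":0,"linear":[0,0,-3],"twist":0},{"claw":0,"linear":[0,0,-3],"twist":0},{"claw":0,"linear":[0,0,-3],"twist":0},{"claw":0,"linear":[0,0,-3],"twist":0},{"claw":0,"linear":[0,0,-2],"twist":0},{"claw":0,"linear":[0,0,-1],"twist":0},{"claw":0,"linear":[0,0,0],"twist":0}]'
python3 - <<'E'
from h import *
plan([.5548-.079*.2924,-.0013-.079*.9563,.0755],163)
a,d=snapshot("wrist"); b,_=snapshot("top"); cv2.imwrite("pics/w4.png",np.vstack([a,cv2.resize(b[120:240,190:350],(512,384))])[:,:,::-1])
E
```

```text
clock: 9.62
tool_pos: [0.5406, -0.0459, 0.0757]
orientation: [103.4, 90.0, 175.9]
force: [2.7, -0.0, -12.1]
opening: 0.0171
clock: 10.45
tool_pos: [0.5333, -0.0693, 0.0759]
orientation: [137.1, 90.0, -150.4]
force: [4.7, 0.5, -17.2]
opening: 0.0172
tcp [ 0.5333 -0.0693  0.0759] x [-0. -0. -1.] y az 162.45 j6 -31.0 F [  4.7   0.5 -17.2] M [ 0.23 -1.78 -0.25] open 0.0172 t 10.45
shift mm [ 0.4 -0.7 -7.7] twist about tool x (rad) -0.01
```

View pics/w4.png

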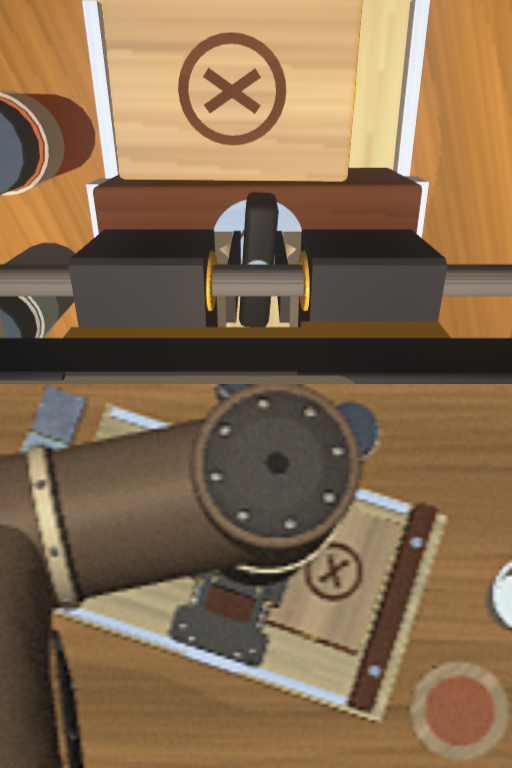

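```bash
python3 -m pendant '[{"claw":0,"linear":[0.5,0,-1],"twist":0},{"claw":0,"linear":[0.5,0,-1],"twist":0},{"claw":0,"linear":[0.5,0,-1],"twist":0},{"claw":0,"linear":[0,0,-1],"twist":0},{"claw":0,"linear":[0,0,-1],"twist":0},{"claw":0,"linear":[0,0,-1],"twist":0},{"claw":0,"linear":[0,0,0],"twist":0},{"claw":0,"linear":[0,0,0],"twist":0},{"claw":0,"linear":[0,0,0],"twist":0},{"claw":0,"linear":[0,0,0],"twist":0}]'
python3 -m pendant '[{"claw":0,"linear":[0,0,-1],"twist":0},{"claw":0,"linear":[0,0,-1],"twist":0},{"claw":0,"linear":[0,0,0],"twist":0},{"claw":0,"linear":[0,0,0],"twist":0},{"claw":0,"linear":[0,0,0],"twist":0},{"claw":0,"linear":[0,0,0],"twist":0},{"claw":0,"linear":[0,0,0],"twist":0},{"claw":0,"linear":[0,0,0],"twist":0},{"claw":0,"linear":[0,0,0],"twist":0},{"claw":0,"linear":[0,0,0],"twist":0}]'
python3 - <<'E'
from h import *
plan([.5548-.079*.2924,-.0013-.079*.9563,.0755],163)
E
```

```text
clock: 11.38
tool_pos: [0.5319, -0.0747, 0.0753]
orientation: [-79.1, 90.0, -6.7]
force: [-2.4, 4.7, 3.1]
opening: 0.017
clock: 12.22
tool_pos: [0.5314, -0.0765, 0.0753]
orientation: [-72.6, 90.0, -0.1]
force: [-2.5, 4.8, 3.1]
opening: 0.0171
tcp [ 0.5314 -0.0765  0.0753] x [ 0.001 -0.    -1.   ] y az 162.49 j6 -30.3 F [-2.5  4.8  3.1] M [ 1.96  0.74 -0.28] open 0.0171 t 12.22
shift mm [-0.2 -0.4 -0.2] twist about tool x (rad) -0.009
```

```bash
for i in 1; do python3 -m pendant '[{"claw":0,"linear":[0,0,-1],"twist":0},{"claw":0,"linear":[0,0,0],"twist":0},{"claw":0,"linear":[0,0,0],"twist":0},{"claw":0,"linear":[0,0,0],"twist":0},{"claw":0,"linear":[0,0,0],"twist":0},{"claw":0,"linear":[0,0,0],"twist":0},{"claw":0,"linear":[0,0,0],"twist":0},{"claw":0,"linear":[0,0,0],"twist":0},{"claw":0,"linear":[0,0,0],"twist":0},{"claw":0,"linear":[0,0,0],"twist":0}]'; done
python3 -m pendant '[{"claw":0,"linear":[0,0,-1],"twist":0},{"claw":0,"linear":[0,0,0],"twist":0},{"claw":0,"linear":[0,0,0],"twist":0},{"claw":0,"linear":[0,0,0],"twist":0},{"claw":0,"linear":[0,0,0],"twist":0},{"claw":0,"linear":[0,0,0],"twist":0},{"claw":0,"linear":[0,0,0],"twist":0},{"claw":0,"linear":[0,0,0],"twist":0},{"claw":0,"linear":[0,0,0],"twist":0},{"claw":0,"linear":[0,0,0],"twist":0}]'
python3 - <<'E'
from h import *
P=cam("wrist");a,d=snapshot("wrist"); cv2.imwrite("pics/w5.png",a[:,:,::-1])
W=cloud("wrist",d,P); k=get_obs()['tool_pos'][:2]; A=np.radians(-17); ux=np.array([np.cos(A),np.sin(A)]); uy=np.array([-ux[1],ux[0]])
y=(W[...,:2]-k)@uy; x=(W[...,:2]-k)@ux; z=W[...,2]
for n,lo,hi in(("box",.06,.0655),("stop/any",.0665,.07),("fence",.057,.0615)):
    m=(z>lo)&(z<hi)&(abs(x)<.09); print(n,m.sum(),np.percentile(y[m],[1,50,99]).round(4) if m.sum() else '', np.percentile(x[m],[1,99]).round(4) if m.sum() else '')
E
```

```text
clock: 13.05
tool_pos: [0.5313, -0.0769, 0.0753]
orientation: [-45.3, 89.9, 27.2]
force: [-2.3, 8.7, 2.4]
opening: 0.0173
clock: 13.88
tool_pos: [0.5313, -0.0771, 0.0753]
orientation: [-33.2, 89.9, 39.3]
force: [-2.0, 12.6, 2.7]
opening: 0.0172
box 45475 [-0.1159 -0.0777 -0.0307] [-0.0463  0.0702]
stop/any 12275 [-0.0302 -0.0197 -0.0077] [-0.0821  0.0819]
fence 1131 [-0.1161 -0.049  -0.0304] [-0.08   0.079]
```

View pics/w5.png

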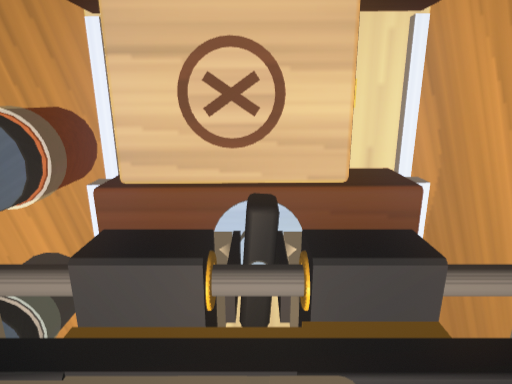

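Contact with the fence is confirmed. The push force rises about 4 N per mm with no more motion, and the picture shows the box edge parallel to the stop and the fence edge at the top. Now I lock the knob.

```bash
python3 -m pendant '[{"claw":0,"linear":[0,0,0],"twist":0.08},{"claw":0,"linear":[0,0,0],"twist":0.08},{"claw":0,"linear":[0,0,0],"twist":0.08},{"claw":0,"linear":[0,0,0],"twist":0.08},{"claw":0,"linear":[0,0,0],"twist":0.08},{"claw":0,"linear":[0,0,0],"twist":0.08},{"claw":0,"linear":[0,0,0],"twist":0.08},{"claw":0,"linear":[0,0,0],"twist":0.08},{"claw":0,"linear":[0,0,0],"twist":0.08},{"claw":0,"linear":[0,0,0],"twist":0.08}]'
python3 -m pendant '[{"claw":0,"linear":[0,0,0],"twist":0.08},{"claw":0,"linear":[0,0,0],"twist":0.08},{"claw":0,"linear":[0,0,0],"twist":0.08},{"claw":0,"linear":[0,0,0],"twist":0.08},{"claw":0,"linear":[0,0,0],"twist":0.08},{"claw":0,"linear":[0,0,0],"twist":0.08},{"claw":0,"linear":[0,0,0],"twist":0.08},{"claw":0,"linear":[0,0,0],"twist":0.08},{"claw":0,"linear":[0,0,0],"twist":0.08},{"claw":0,"linear":[0,0,0],"twist":0.08}]'
python3 - <<'E'
from h import *
plan([.5313,-.0771,.0753],73)
a,d=snapshot("wrist"); cv2.imwrite("pics/w6.png",a[:,:,::-1])
E
```

```text
clock: 14.77
tool_pos: [0.5317, -0.0774, 0.0754]
orientation: [-6.7, 89.8, 19.8]
force: [-0.5, 9.8, -0.0]
opening: 0.0169
clock: 15.6
tool_pos: [0.5318, -0.078, 0.0755]
orientation: [22.4, 89.8, 3.1]
force: [1.1, 6.4, -0.2]
opening: 0.0171
tcp [ 0.5318 -0.078   0.0755] x [ 0.003  0.    -1.   ] y az 70.69 j6 -121.9 F [ 1.1  6.4 -0.2] M [ 2.34 -0.32  0.44] open 0.0171 t 15.6
shift mm [ 0.2  0.7 -0.8] twist about tool x (rad) -0.04
```

View pics/w6.png

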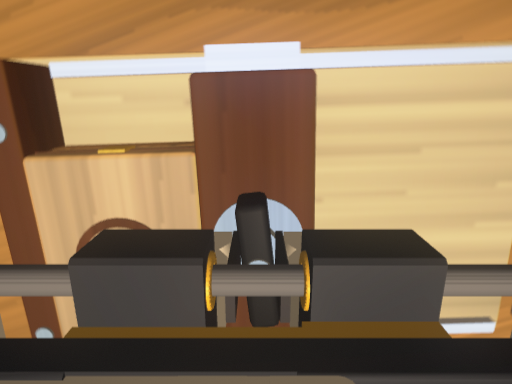

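```bash
python3 -m pendant '[{"claw":0,"linear":[0,0,0],"twist":0.04},{"claw":0,"linear":[0,0,0],"twist":0.04},{"claw":0,"linear":[0,0,0],"twist":0},{"claw":0,"linear":[0,1,0],"twist":-0.02},{"claw":0,"linear":[0,0.5,0],"twist":-0.02},{"claw":32,"linear":[0,0,0],"twist":0},{"claw":32,"linear":[0,0,0],"twist":0},{"claw":32,"linear":[0,0,0],"twist":0},{"claw":32,"linear":[0,0,0],"twist":0},{"claw":32,"linear":[0,0,0],"twist":0}]'
python3 -m pendant '[{"claw":32,"linear":[0,0,0],"twist":0},{"claw":32,"linear":[-5,0,0],"twist":0},{"claw":32,"linear":[-10,0,0],"twist":0},{"claw":32,"linear":[-15,0,0],"twist":0},{"claw":32,"linear":[-20,0,0],"twist":0},{"claw":32,"linear":[-20,0,0],"twist":0},{"claw":32,"linear":[-20,0,0],"twist":0},{"claw":32,"linear":[-20,0,0],"twist":0},{"claw":32,"linear":[-20,0,0],"twist":0},{"claw":32,"linear":[-10,0,0],"twist":0}]'
python3 - <<'E'
from h import *
plan([.5313,-.0771,.2],73)
P=cam("wrist");a,d=snapshot("wrist"); W=cloud("wrist",d,P)
cv2.imwrite("pics/w7.png",a[:,:,::-1]); np.savez("w7.npz",a=a,d=d,W=W)
r=(0,228,0,512)
print("knob",fit(W,.088,.115,r)); print("box+fence",fit(W,.0615,.0655,r)); print("stop",fit(W,.066,.072,r))
E
```

```text
clock: 16.48
tool_pos: [0.531, -0.0773, 0.0744]
orientation: [-141.4, 90.0, -162.9]
force: [-0.8, -0.7, 0.4]
opening: 0.0315
clock: 17.32
tool_pos: [0.5321, -0.0772, 0.2182]
orientation: [23.8, 89.8, 2.4]
force: [0.3, 0.2, 0.0]
opening: 0.0321
tcp [ 0.5321 -0.0772  0.2182] x [ 0.004  0.    -1.   ] y az 68.53 j6 -124.2 F [0.3 0.2 0. ] M [ 0.02 -0.28  0.01] open 0.0321 t 17.32
shift mm [18.2 -0.3 -0.9] twist about tool x (rad) -0.078
knob (array([ 0.5315, -0.078 ]), array([0.0601, 0.014 ]), -15.59, 0.1009)
box+fence (array([ 0.492 , -0.1885]), array([0.181 , 0.0943]), 68.36, 0.0632)
stop (array([ 0.4757, -0.1708]), array([0.2786, 0.1346]), 68.67, 0.0682)
```

View pics/w7.png

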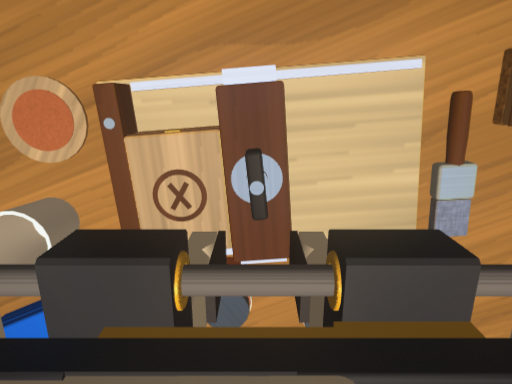

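```bash
python3 - <<'E'
from h import *
W=np.load("w7.npz")['W']; k=np.array([.5315,-.078]); A=np.radians(-17); ux=np.array([np.cos(A),np.sin(A)]); uy=np.array([-ux[1],ux[0]])
print("box",fit(W,.0616,.066,(125,228,128,226))); c=np.array(fit(W,.0616,.066,(125,228,128,226))[0])-k; print("box centre rel knob (x,y)",c@ux,c@uy)
z=W[...,2];y=(W[...,:2]-k)@uy; x=(W[...,:2]-k)@ux
m=(z>.057)&(z<.0618)&(x<-.055); m[228:]=0; print("fence",np.percentile(y[m],[2,98]))
for lo,hi in((-.04,-.02),(0,.02),(.03,.05)):
  m=(z>.0616)&(z<.0655)&(x>lo)&(x<hi)&(y<-.02); m[228:]=0
  print(lo,np.percentile(y[m],[1,99]).round(4) if m.any() else 'hidden')
E
```

```text
box (array([ 0.5099, -0.1498]), array([0.0951, 0.0889]), -17.66, 0.0633)
box centre rel knob (x,y) 0.00033610567029097556 -0.07497791030015703
fence [-0.13865206 -0.11977266]
-0.04 [-0.1179 -0.0314]
0 [-0.2294 -0.0313]
0.03 [-0.2093 -0.0311]
```

```bash
python3 -c "
from plant import *
print(close_job())"
```

```text
the job is handed in; nothing more can be done
None
```

The box is held flat and square against the fence, the stop is locked behind it, and the job is handed in. I gripped the knob and turned it back to about 0.1 rad, judged from the tool angle and the picture. I then slid the stop about 80 mm until the push force rose with no further motion. Finally I turned the knob back, let go and lifted clear, at about 17 s on the robot's clock.

Last checks, from the wrist picture and depth after letting go:
- **Stop:** the fence's inner face is 119.8 mm from the knob axis, where 120 mm is nominal, so the stop is at about 0.110 m.
- **Box:** its centre is 75.0 mm from the knob axis, so jig y is about -75 mm, and it is square within about 0.7°. It sits about 12 mm to the +x side of the middle line, measured just before locking.
- **Knob:** its bar is 1.4° short of fully across the travel, about 1.55 rad.
- **Bystanders:** I did not measure them again. None looked out of place in the pictures, and the arm never came near them.

Two things did not go cleanly:
- **Box width:** the fingers hid part of the box in the last picture. Its x position measured there (0 mm) is therefore not valid, and I used the earlier 12 mm. The squareness figure also comes from this partial view.
- **Gripping the knob:** closing on it lifted the tool about 2 mm. The upward and downward pull reached about 17 N, below the 40 N limit, and I eased it off.

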